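Kit the two-eared bearing housings by size and cap the large one

ROBOT

A 6-joint arm with a two-finger parallel gripper is mounted at the origin on the work surface. World frame = base frame: x ahead of the robot, y to its left, z up, the work surface at z = 0. Lengths are in m, angles in rad, forces in N, time in s.
With the tool pointing down it reaches from about 0.35 to 0.775 m from the base axis. Payload 7.3 kg.
Tool frame: the origin (TCP) lies between the finger pads; the fingertips stand env.tip_extent ahead of it and the grasp point (between the pads) lies 3 mm ahead of it (env.tip_extent is the distance from the TCP to the fingertips, in m); z points along the fingers, x is the direction in which the jaws open and shut, and the axes are right-handed (so a half turn about z gives the same grasp; the last joint's range is limited). The gripper opens to 92 mm and grips with 3 to 60 N. Pads are 19 mm wide; open, the fingers measure 130 mm over their backs; the gripper's body (75 mm by 190 mm) begins 47 mm behind the grasp point.
Start: joints at [-1.433, 0.342, 1.524, -0, 1.275, -0.146], TCP at [0.147, -0.504, 0.249] pointing down, gripper open.
Joint ranges: [-2.53, 2.53], [-0.77, 2.02], [0.04, 2.7], [-1, 4.14], [0.28, 2.66], [-3.11, 3.11]. Speed limits (rad/s): [2.57, 2.57, 3.14, 3.14, 3.14, 3.14].

INTERFACE

Orientations are given as a rotation vector (axis times angle).
In Python, from workcell import env, vision, workorder gives the robot as it stands.
- The arm moves only by the tool send_rows, never from a script. Its argument "motion" is a list of rows, each a list of 7 numbers: the shift along the tool's x, y, z in cm, then the turn, a rotation vector about the tool's x, y, z in rad, then the finger opening in cm, from 0 to 9.18. In form: [[dx, dy, dz, rx, ry, rz, gripper], ...]. A call has 1 to 12 rows; each row is the pose to reach, as a shift and turn from the pose commanded when the call began, along the tool's axes at that moment; what a row does not reach only later rows make up. A row lasts 1/8 s, in which the tool goes at most 62.5 mm and 10.7 degrees, less where a joint would pass 70% of its speed; a pose out of reach is approached as far as the arm can. A call with a gripper value outside its range is refused whole. The fingers move at their own pace and stop on an object; "squeeze" is the grip in N (left out, the last holds). Time passes only in rows, so rows that repeat a pose let the fingers close. It gives the time, the measured TCP pose, the force and the opening at its end, in the units of the state.
- env.observe(): the state, without advancing time (a new reading comes with each control period).
- vision.snapshot(name): name is "scene" or "top" or "wrist"; returns the picture (480x640x3 uint8, blue, green, red); there is no depth.
- vision.calibration(name): a dict with "intrinsics" (3x3 intrinsics, pixels), "k1" (the pictures are not rectified: a ray, as slopes to the right and down, at radius r is drawn at 1 + k1 r^2 times it, then the intrinsics apply), "rvec" (rotation vector, rad) and "tvec" (3), from world to camera coordinates, as OpenCV has them. Camera axes: x right, y down, z forward; pixel columns grow to the right and rows downward; lengths in m; the calibration is good to about 2 mm. A picture is of the moment at which its call begins: read the wrist's pose just before it. calibration takes no time and is no camera call; for the wrist camera it gives the pose at the moment of the call.
- workorder.sign_off(): hands the job in, once; it reports no verdict.
The state is a dict: "clock": time; "joints": joint angles; "dq": joint speeds; "effort": joint torques, N m; "eef_pos": TCP position; "tool_rot": TCP orientation; "wrist_force": force on the tool from outside, world axes, zero at the start; "wrist_torque": the same for the moment, N m; "width": finger opening in m.
Only numpy, scipy, OpenCV 4.12 (cv2) and the standard library are available. Lean on these libraries where they do the work, as an engineer would, in place of code of your own. Each camera call takes 0.05 s, during which the arm holds its last target. There are 200 camera calls.

TASK

Put each of the three two-eared bearing housings flat into the kitting tray of its size, lying along the outline on the tray floor, and fit the keyed cap centrally on the large housing with its lug fully down in the hub's slot. Leave the round flange and the square flange where they are.

Things in the scene. Friction and masses are not known exactly. Their poses are not given: they have to be found in the camera images.
- large_housing: The large two-eared bearing housing, bare aluminium, loose, lying flat: lozenge flange 94 mm long (ear to ear, along x), 54 mm wide, 8 mm thick; in its middle a round upright hub 48 mm in diameter, to be gripped from above; 36 mm high in all. Origin: centre of its underside, z up. Hub top cut by a slot along x, open at both ends, 20 mm wide, 8 mm deep.
- medium_housing: The medium two-eared bearing housing, bare aluminium, loose, lying flat: lozenge flange 72 mm long (ear to ear, along x), 40 mm wide, 8 mm thick; in its middle a round upright hub 34 mm in diameter, to be gripped from above; 34 mm high in all. Origin: centre of its underside, z up. Hub top flat, brass ring, no slot.
- small_housing: The small two-eared bearing housing, bare aluminium, loose, lying flat: lozenge flange 52 mm long (ear to ear, along x), 28 mm wide, 8 mm thick; in its middle a round upright hub 23 mm in diameter, to be gripped from above; 32 mm high in all. Origin: centre of its underside, z up. Hub top flat, brass ring, no slot.
- large_tray: The large kitting tray, grey plastic, fixed, 122 x 82 mm outside (long side along x), walls 4 mm thick, 10 mm high, inner floor 5 mm above the bench with the black outline of the large housing on it, ears along x. 10 mm roomier than that housing all round. Origin: centre of its underside, on the bench, z up.
- medium_tray: The medium kitting tray, grey plastic, fixed, 100 x 68 mm outside (long side along x), walls 4 mm thick, 10 mm high, inner floor 5 mm above the bench with the black outline of the medium housing on it, ears along x. 10 mm roomier than that housing all round. Origin: centre of its underside, on the bench, z up.
- small_tray: The small kitting tray, grey plastic, fixed, 80 x 56 mm outside (long side along x), walls 4 mm thick, 10 mm high, inner floor 5 mm above the bench with the black outline of the small housing on it, ears along x. 10 mm roomier than that housing all round. Origin: centre of its underside, on the bench, z up.
- cap: Keyed cap, loose, steel with a black grip bar, standing on its lug: disc 48 mm across, 6 mm thick; under it a lug 40 (along x) x 15 x 7 mm high; on top a grip bar 32 (along x) x 16 (along y) x 26 mm high, parallel to the lug; 39 mm high in all. Origin: centre of the lug's underside, z up. Seated, its disc rests on the hub, its origin 29 mm above the housing's. Either way round will do.
- round_flange: Round aluminium flange, loose, not wanted: a disc 60 mm in diameter, 8 mm thick, with a hub 34 mm in diameter, 34 mm high in all. Origin: centre of its underside.
- square_flange: Square aluminium flange, loose, not wanted: 56 x 56 mm, 8 mm thick, with a hub 34 mm in diameter, 34 mm high in all. Origin: centre of its underside.
Not all that is in view belongs to the job. What is shaped like the large_housing but orange or red is not meant.

How it is judged:
At the end, for the whole second after the job is handed in: Each housing flat on its own tray's floor: within 15 mm of its centre, ears within 0.35 rad of its long axis, tilt under 0.08 rad. Cap on the large housing: within 8 mm, 0.2 rad of the slot, origin 26 to 31.5 mm above the housing's, tilt under 0.08 rad. All released, at rest (horizontal distance between large_housing and large_tray below 0.015 m and z of large_housing in the frame of large_tray below 0.008 m and angle between the x axis of large_housing and the x axis of large_tray, either way round below 0.35 rad and angle between each of large_housing, medium_housing, small_housing, cap's own z axis and vertical below 0.08 rad and linear speed of each of large_housing, medium_housing, small_housing, cap below 0.01 m/s and horizontal distance between medium_housing and medium_tray below 0.015 m and z of medium_housing in the frame of medium_tray below 0.008 m and angle between the x axis of medium_housing and the x axis of medium_tray, either way round below 0.35 rad and horizontal distance between small_housing and small_tray below 0.015 m and z of small_housing in the frame of small_tray below 0.008 m and angle between the x axis of small_housing and the x axis of small_tray, either way round below 0.35 rad and horizontal distance between cap and large_housing below 0.008 m and z of cap in the frame of large_housing between 0.026 and 0.0315 m and angle between the x axis of cap and the x axis of large_housing, either way round below 0.2 rad); the robot touches nothing.
It fails at once if the round flange is moved more than 20 mm (distance of round_flange from where it was at the start of the episode above 0.02 m).
It fails at once if the square flange is moved more than 20 mm (distance of square_flange from where it was at the start of the episode above 0.02 m).
It also fails if it takes over 120 s, if anything falls off the work surface, if the arm or the gripper's body presses on something with over 40 N, if the wrist force passes 120 N, or if a joint passes its speed limit or range.

## Working session

There is one attempt and no reset: what is moved stays moved. The work goes in short steps, Python scripts to look and compute and a tool call to move; the robot and the scene stay as the last step left them, time stands still between calls to the robot, and variables do not carry over. Pictures are saved under pics/ and viewed, about 12 in all and at most 16, crops included, and the job is handed in when it is done.

Besides the shell and the picture viewer there is one more tool, called after "Request:" as name(argument=value, ...), one argument or row to a line, values as JSON. send_rows: Moves the arm, as the interface text tells. Its arguments: {"type":"object","properties":{"motion":{"type":"array"},"squeeze":{"type":"number"}},"required":["motion"]}

```bash
mkdir -p pics && ls
python3 - <<'E'
from workcell import env, vision
import cv2
print(env.observe(), env.tip_extent)
for n in ("top","scene"):
    im=vision.snapshot(n); cv2.imwrite(f"pics/{n}0.png",im); print(n,vision.calibration(n))
E
```

```text
pics
{'clock': 0.0, 'joints': array([-1.43302030e+00,  3.42734767e-01,  1.52500271e+00, -1.70580493e-05,
        1.27542668e+00, -1.46044898e-01]), 'dq': array([ 0.00069662, -0.0012541 , -0.00067602, -0.00118113, -0.00167813,
       -0.00099664]), 'effort': array([-3.46255765e-04, -4.31243277e+01, -2.44226432e+01,  7.15763122e-02,
        5.58116147e-02, -1.42140502e-04]), 'eef_pos': array([ 0.14695535, -0.50362121,  0.24804369]), 'tool_rot': array([-2.51242023e+00,  1.88425277e+00,  1.75584923e-03]), 'wrist_force': array([ 1.28309004,  0.24754813, -0.22686835]), 'wrist_torque': array([-0.03226539, -0.00564701,  0.01564329]), 'width': 0.09166971127925669} 0.022
top {'intrinsics': array([[585.66130661,   0.        , 315.96325497],
       [  0.        , 585.66130661, 233.85458159],
       [  0.        ,   0.        ,   1.        ]]), 'k1': 0.05800093928809526, 'rvec': array([ 2.17854678, -2.13960757,  0.16752277]), 'tvec': array([0.0888292 , 0.4987099 , 1.24540973])}
scene {'intrinsics': array([[477.70155938,   0.        , 323.24827671],
       [  0.        , 477.70155938, 238.48501566],
       [  0.        ,   0.        ,   1.        ]]), 'k1': 0.024277809707826194, 'rvec': array([ 1.31314   ,  2.12464264, -0.97062485]), 'tvec': array([ 0.10486721, -0.27779728,  1.65056114])}
```

View pics/top0.png

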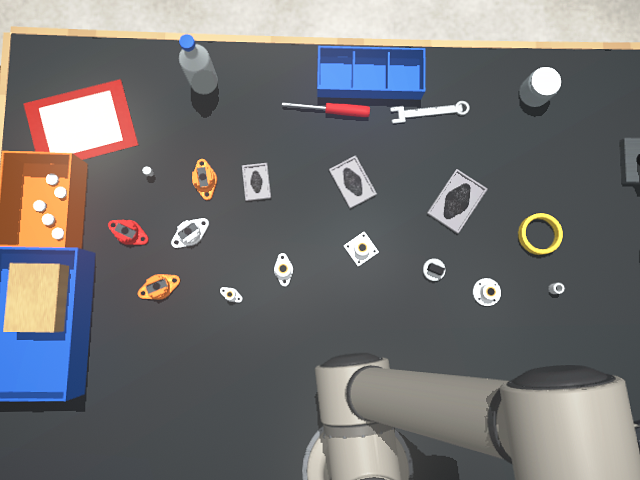

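View pics/scene0.png

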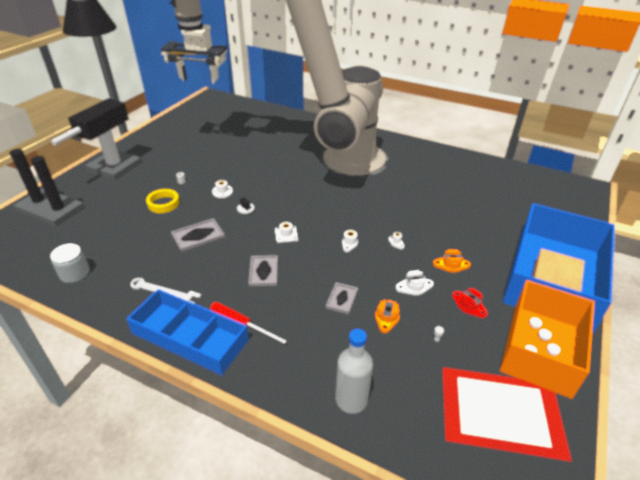

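The top view shows the large housing at (190,233), medium at (283,268) and small at (231,295). The trays are at (458,201), (353,181) and (257,182), the cap at (434,269), the square flange at (361,249) and the round one at (487,292). The scene view shows the same layout. Next I'll measure these.

```bash
cat > h.py <<'E'
import numpy as np, cv2
from workcell import env, vision
from scipy.spatial.transform import Rotation as R
def cast(c,uv,z):
    uv=np.atleast_2d(np.asarray(uv,float)); K=c["intrinsics"]
    d=np.c_[(uv[:,0]-K[0,2])/K[0,0],(uv[:,1]-K[1,2])/K[1,1]]; s=d.copy()
    for _ in range(10): s=d/(1+c["k1"]*(s**2).sum(1,keepdims=True))
    M=cv2.Rodrigues(np.asarray(c["rvec"],float))[0]; t=np.asarray(c["tvec"],float).ravel()
    o=-M.T@t; r=np.c_[s,np.ones(len(s))]@M
    return (o+r*((z-o[2])/r[:,2])[:,None])[:,:2]
def proj(c,p):
    M=cv2.Rodrigues(np.asarray(c["rvec"],float))[0]; q=np.atleast_2d(p)@M.T+np.asarray(c["tvec"]).ravel()
    s=q[:,:2]/q[:,2:]; s=s*(1+c["k1"]*(s**2).sum(1,keepdims=True)); K=c["intrinsics"]
    return s*[K[0,0],K[1,1]]+K[:2,2]
def rect(p):
    """centre, long, short, angle of long side (rad, mod pi) of points, m"""
    (cx,cy),(w,h),a=cv2.minAreaRect((np.asarray(p)*1000).astype(np.float32))
    if w<h: w,h,a=h,w,a+90
    return np.array([cx,cy])/1000,w,h,((np.deg2rad(a)+np.pi/2)%np.pi)-np.pi/2
def near(mask,uv,amin=30):
    cs=[k for k in cv2.findContours(mask,cv2.RETR_EXTERNAL,cv2.CHAIN_APPROX_NONE)[0] if cv2.contourArea(k)>amin]
    return min(cs,key=lambda k:np.hypot(*(np.mean(k[:,0],0)-uv)))[:,0]
def go(x,y,z=None,yaw=None,s=None):
    """shift in cm in tool axes and turn about tool z, to world x,y,z with jaw axis along yaw (mod pi)"""
    s=s or env.observe(); T=R.from_rotvec(s["tool_rot"]); p=s["eef_pos"]
    d=T.inv().apply(np.array([x,y,p[2] if z is None else z])-p)*100
    j=T.as_matrix()[:,0]; cur=np.arctan2(j[1],j[0]); out=[d.round(2).tolist()]
    if yaw is not None: 
        t=-((yaw-cur+np.pi/2)%np.pi-np.pi/2); out+=["rz",round(t,3),"j6",round(s["joints"][5],2), "j1",round(s["joints"][0],2)]
    return out
E
python3 - <<'E'
from h import *
im=cv2.imread("pics/top0.png"); c=vision.calibration("top")
hsv=cv2.cvtColor(im,cv2.COLOR_BGR2HSV)
m=cv2.inRange(im,(95,95,95),(255,255,255))
for n,uv,z in [("LT",(458,201),.01),("MT",(353,181),.01),("ST",(257,182),.01),("LH",(190,233),.008),("MH",(283,268),.008),("SH",(231,295),.008),("cap",(434,269),.013),("RF",(487,292),.008),("SF",(361,249),.008)]:
    k=near(m,uv); p=cast(c,k,z); r=rect(p); print(n,k.mean(0).round(),r[0].round(4),round(r[1],1),round(r[2],1),round(r[3],3), "r",np.hypot(*r[0]).round(3))
big=[cv2.resize(im[v-40:v+40,u-40:u+40],(266,266),interpolation=2) for u,v in [(190,233),(283,268),(231,295),(458,201),(434,269),(353,181)]]
cv2.imwrite("pics/c0.png",np.vstack([np.hstack(big[:3]),np.hstack(big[3:])]))
E
```

```text
LT [457. 201.] [ 0.5822 -0.2179] 124.8 84.9 -0.58 r 0.622
MT [352. 181.] [0.6221 0.0171] 103.1 71.1 0.505 r 0.622
ST [256. 181.] [0.617  0.2342] 83.3 59.3 0.135 r 0.66
LH [189. 232.] [0.4981 0.3777] 89.0 58.4 -1.394 r 0.625
MH [283. 269.] [0.4207 0.1688] 70.5 43.3 -0.295 r 0.453
SH [231. 294.] [0.3638 0.2809] 51.6 30.3 1.445 r 0.46
cap [434. 269.] [ 0.4268 -0.1638] 48.8 48.5 -1.551 r 0.457
RF [487. 292.] [ 0.38   -0.2785] 61.8 59.0 -1.55 r 0.471
SF [361. 249.] [ 0.47   -0.0026] 59.3 59.1 -0.95 r 0.47
```

View pics/c0.png

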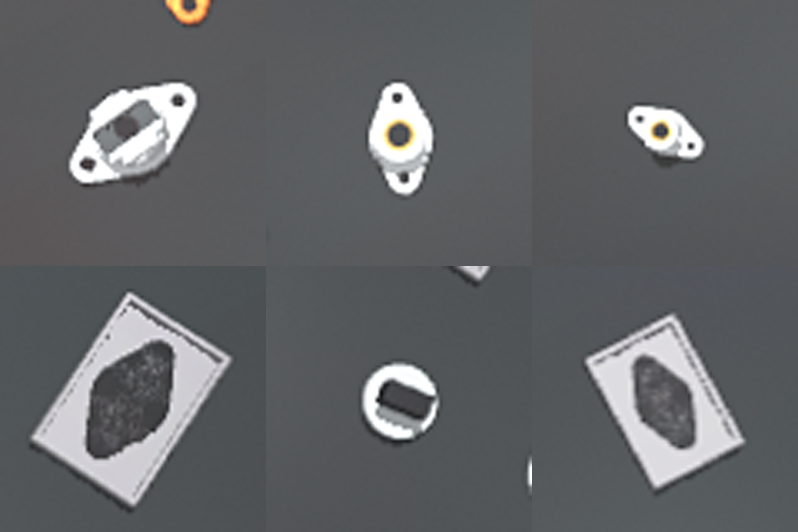

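The crop shows clear ear holes, slot, cap bar and tray outlines, and the measured sizes match the ones given. I'll work out yaws from the holes and the first move, over the large housing.

Run:
```python
from h import *
c=vision.calibration("top")
for n,a,b in [("LH",(203.5,223.1),(176.5,242.3)),("MH",(282.4,257.2),(284.5,281.2)),("SH",(223.5,290.5),(238.8,298.9))]:
    p=cast(c,[a,b],.008); d=p[0]-p[1]; print(n,p.mean(0).round(4),np.hypot(*d).round(3),round(np.arctan2(d[1],d[0]),3))
s=env.observe(); j=R.from_rotvec(s["tool_rot"]).as_matrix(); print(j.round(3))
w=vision.calibration("wrist"); M=cv2.Rodrigues(np.array(w["rvec"]))[0]; print("cam pos in tool",j.T@(-M.T@np.ravel(w["tvec"])-s["eef_pos"]),"\n",(M@j).round(2),w["intrinsics"][0])
```

```text
LH [0.4977 0.3759] 0.072 -0.915
MH [0.4205 0.1678] 0.053 0.112
SH [0.3627 0.2805] 0.038 1.09
[[ 0.28  -0.96  -0.   ]
 [-0.96  -0.28   0.001]
 [-0.001 -0.    -1.   ]]
cam pos in tool [ 0.00067304 -0.07794264 -0.13669893] 
 [[ 1.   -0.   -0.  ]
 [ 0.    0.96 -0.29]
 [ 0.    0.29  0.96]] [371.56131618   0.         317.85248777]
```

```bash
python3 - <<'E'
s=open("h.py").read()
i=s.index("    if yaw is not None")
s=s[:i]+'''    if yaw is not None:
        j1=np.arctan2(y,x); yaw=j1+((yaw-j1+np.pi/2)%np.pi-np.pi/2); out+=["rz",round(cur-yaw if abs(cur-yaw)<np.pi else cur-yaw-2*np.pi*np.sign(cur-yaw),3),"j6 end",round(j1-yaw,2)]
    return out
'''
open("h.py","w").write(s)
E
python3 -c "
from h import *
print(go(.5,-.2,.25,-1.287)); print(go(.498,.376,.17,.656))"
```

```text
[[-19.27, -42.39, -0.15], 'rz', np.float64(-0.0), 'j6 end', np.float64(0.91)]
[[-74.61, -58.33, 7.93], 'rz', np.float64(-1.943), 'j6 end', np.float64(-0.01)]
```

Request:
send_rows(
  motion=[
    [-19.3, -42.4, 0, 0, 0, -1.2, 9],
    [-19.3, -42.4, 0, 0, 0, -1.2, 9],
    [-19.3, -42.4, 0, 0, 0, -1.2, 9],
    [-19.3, -42.4, 0, 0, 0, -1.2, 9],
    [-19.3, -42.4, 0, 0, 0, -1.2, 9],
    [-19.3, -42.4, 0, 0, 0, -1.2, 9],
    [-19.3, -42.4, 0, 0, 0, -1.2, 9],
    [-74.6, -58.3, 7, 0, 0, -1.943, 9],
    [-74.6, -58.3, 7, 0, 0, -1.943, 9],
    [-74.6, -58.3, 7, 0, 0, -1.943, 9],
    [-74.6, -58.3, 7, 0, 0, -1.943, 9],
    [-74.6, -58.3, 7, 0, 0, -1.943, 9],
  ],
)

```text
clock: 1.6
eef_pos: [0.4883, 0.0936, 0.2117]
tool_rot: [2.973, 1.015, -0.0]
wrist_force: [0.6, 0.2, -0.0]
width: 0.09
```

```bash
python3 -c "
from h import *
print(go(.498,.376,.18,.656))"
```

```text
[[18.04, -21.75, 3.17], 'rz', np.float64(0.002), 'j6 end', np.float64(-0.01)]
```

Request:
send_rows(
  motion=[
    [18, -21.8, 3, 0, 0, 0, 9],
    [18, -21.8, 3, 0, 0, 0, 9],
    [18, -21.8, 3, 0, 0, 0, 9],
    [18, -21.8, 3, 0, 0, 0, 9],
    [18, -21.8, 3, 0, 0, 0, 9],
    [18, -21.8, 3, 0, 0, 0, 9],
    [18, -21.8, 3, 0, 0, 0, 9],
  ],
)

```text
clock: 2.48
eef_pos: [0.4981, 0.3735, 0.1817]
tool_rot: [2.973, 1.012, -0.002]
wrist_force: [0.1, 0.5, -0.6]
width: 0.0896
```

Run:
```python
from h import *
c=vision.calibration("wrist"); im=vision.snapshot("wrist"); np.save("c1.npy",c); s=env.observe(); print(s["eef_pos"],s["tool_rot"])
print(proj(c,[[.4977,.3759,.008],[.4977,.3759,.036]]))
cv2.imwrite("pics/w1.png",im)
```

```text
[0.49830495 0.37318473 0.1819892 ] [ 2.97400408e+00  1.01074875e+00 -1.10618925e-03]
[[319.91483012 223.52227908]
 [320.0440759  231.94113579]]
```

View pics/w1.png

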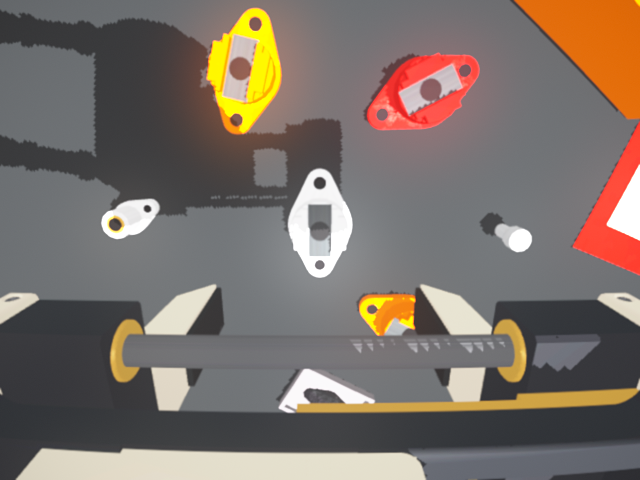

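The white large housing is centred at (320,225), with holes at (320,183) and (319,265) and its slot vertical in the picture, i.e. along tool y. An orange look-alike is near the right finger at (390,310), so I'll check clearance.

Run:
```python
from h import *
c=vision.calibration("wrist"); p=cast(c,[(320,183),(319.5,265)],.008); d=p[0]-p[1]; m=p.mean(0); yaw=np.arctan2(d[1],d[0])
print(m,np.hypot(*d),yaw); sl=cast(c,[(320,204),(319,256),(319.5,231)],.03); print("slot",sl,np.arctan2(*(sl[0]-sl[1])[::-1]))
print(go(*m,.034,yaw+np.pi/2))
s=env.observe(); T=R.from_rotvec(s["tool_rot"])
print("orange in tool cm",T.inv().apply(np.r_[cast(c,(390,315),.01)[0],0]-s["eef_pos"])*100)
```

```text
[0.49892266 0.37418511] 0.07261874889408529 2.222149702960393
slot [[0.48514673 0.39223274]
 [0.51086349 0.35758327]
 [0.49824971 0.37460374]] 2.209285217782043
[[0.12, -0.05, 14.8], 'rz', np.float64(0.004), 'j6 end', np.float64(-0.01)]
orange in tool cm [ 6.64622177  8.43341359 18.19564509]
```

Request:
send_rows(
  motion=[
    [0.1, 0, 8, 0, 0, 0, 9],
    [0.1, 0, 12, 0, 0, 0, 9],
    [0.1, 0, 14.8, 0, 0, 0, 9],
    [0.1, 0, 14.8, 0, 0, 0, 9],
    [0.1, 0, 14.8, 0, 0, 0, 4],
    [0.1, 0, 14.8, 0, 0, 0, 4],
    [0.1, 0, 14.8, 0, 0, 0, 4],
    [0.1, 0, 14.8, 0, 0, 0, 4],
    [0.1, 0, 14.8, 0, 0, 0, 4],
  ],
  squeeze=35,
)

```text
clock: 3.65
eef_pos: [0.499, 0.3748, 0.0344]
tool_rot: [2.974, 1.012, -0.0]
wrist_force: [-1.6, -0.6, 3.0]
width: 0.0472
```

Request:
send_rows(
  motion=[
    [0, 0, -5, 0, 0, 0, 4],
    [0, 0, -10, 0, 0, 0, 4],
    [0, 0, -10, 0, 0, 0, 4],
    [0, 0, -10, 0, 0, 0, 4],
  ],
)

```text
clock: 4.15
eef_pos: [0.4981, 0.3743, 0.1327]
tool_rot: [2.973, 1.012, -0.004]
wrist_force: [-0.7, -0.4, -3.8]
width: 0.047
```

```bash
python3 -c "
from h import *
print(env.observe()['width'],go(.582,-.218,.13,-.58+np.pi/2))"
```

```text
0.04703743797744471 [[-29.49, 52.05, 0.33], 'rz', np.float64(-0.335), 'j6 end', np.float64(-1.35)]
```

Request:
send_rows(
  motion=[
    [-2.5, 4.3, 0, 0, 0, -0.04, 4],
    [-7.4, 13, 0, 0, 0, -0.1, 4],
    [-12, 21.2, 0, 0, 0, -0.15, 4],
    [-15, 26.5, 0, 0, 0, -0.2, 4],
    [-18, 31.8, 0, 0, 0, -0.25, 4],
    [-21, 37, 0, 0, 0, -0.3, 4],
    [-24, 42.4, 0, 0, 0, -0.335, 4],
    [-26.5, 46.8, 0, 0, 0, -0.335, 4],
    [-28.5, 50.3, 0, 0, 0, -0.335, 4],
    [-29.5, 52.1, 0, 0, 0, -0.335, 4],
    [-29.5, 52.1, 0, 0, 0, -0.335, 4],
    [-29.5, 52.1, 0, 0, 0, -0.335, 4],
  ],
)

```text
clock: 5.65
eef_pos: [0.5818, -0.2172, 0.1318]
tool_rot: [-2.761, -1.491, 0.004]
wrist_force: [-0.6, -0.4, -3.7]
width: 0.0471
```

Run:
```python
from h import *
print(env.observe()['width'],go(.582,-.218,.13,-.58+np.pi/2))
c=vision.calibration("wrist"); im=vision.snapshot("wrist"); np.save("c2.npy",c)
cv2.imwrite("pics/w2.png",im)
```

```text
0.04708097337835362 [[-0.06, 0.06, 0.18], 'rz', np.float64(-0.0), 'j6 end', np.float64(-1.35)]
```

View pics/w2.png

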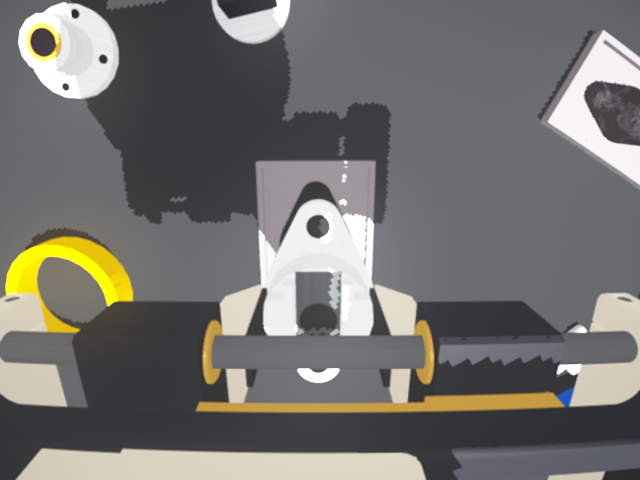

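The large housing is held at (318,280), in line with the tray whose edges are at x 257 and 375. I'll lower it.

Request:
send_rows(
  motion=[
    [0, 0, 4, 0, 0, 0, 4],
    [0, 0, 7, 0, 0, 0, 4],
    [0, 0, 8.5, 0, 0, 0, 4],
    [0, 0, 9.2, 0, 0, 0, 4],
    [0, 0, 9.2, 0, 0, 0, 4],
    [0, 0, 9.2, 0, 0, 0, 4],
    [0, 0, 9.2, 0, 0, 0, 7.5],
    [0, 0, 9.2, 0, 0, 0, 7.5],
    [0, 0, 9.2, 0, 0, 0, 7.5],
  ],
)

```text
clock: 6.82
eef_pos: [0.5834, -0.2182, 0.0428]
tool_rot: [2.763, 1.493, 0.001]
wrist_force: [0.8, 0.8, -0.6]
width: 0.0723
```

```bash
python3 -c "
from h import *
print(go(.427,-.164,.18,-.334))"
```

```text
[[-4.03, -16.04, -13.74], 'rz', np.float64(1.325), 'j6 end', np.float64(-0.03)]
```

Request:
send_rows(
  motion=[
    [0, 0, -3, 0, 0, 0, 7.5],
    [0, 0, -8, 0, 0, 0, 8],
    [0, 0, -13.7, 0, 0, 0.1, 9],
    [-4, -16, -13.7, 0, 0, 1.325, 9],
    [-4, -16, -13.7, 0, 0, 1.325, 9],
    [-4, -16, -13.7, 0, 0, 1.325, 9],
    [-4, -16, -13.7, 0, 0, 1.325, 9],
    [-4, -16, -13.7, 0, 0, 1.325, 9],
    [-4, -16, -13.7, 0, 0, 1.325, 9],
    [-4, -16, -13.7, 0, 0, 1.325, 9],
    [-4, -16, -13.7, 0, 0, 1.325, 9],
    [-4, -16, -13.7, 0, 0, 1.325, 9],
  ],
)

```text
clock: 8.32
eef_pos: [0.4273, -0.1638, 0.1793]
tool_rot: [3.098, -0.519, 0.001]
wrist_force: [0.3, 0.1, -0.9]
width: 0.0901
```

Run:
```python
from h import *
print(go(.427,-.164,.18,-.334))
c=vision.calibration("wrist"); im=vision.snapshot("wrist"); np.save("c3.npy",c); cv2.imwrite("pics/w3.png",im)
u,v=proj(c,[.427,-.164,.02])[0].astype(int); cv2.imwrite("pics/w3c.png",cv2.resize(im[v-75:v+75,u-100:u+100],None,fx=4,fy=4)); print(u,v)
```

```text
[[-0.03, 0.03, -0.07], 'rz', np.float64(0.002), 'j6 end', np.float64(-0.03)]
316 230
```

View pics/w3c.png

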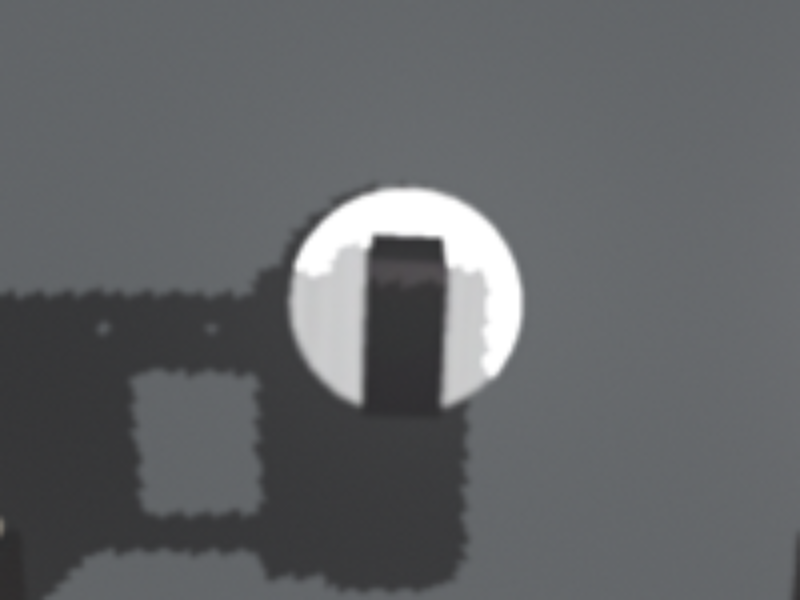

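The cap's disc is centred at about crop (406,303), and the bar is vertical with a slight lean: top face corners (370,262), (446,262), (441,412) and (361,412).

Run:
```python
from h import *
c=np.load("c3.npy",allow_pickle=True).item()
q=lambda P:np.array(P)/4+[216,155]
p=cast(c,q([(370,262),(446,262),(441,412),(361,412)]),.039); r=rect(p); print("bar",r,p.mean(0))
e=cast(c,q([(289,303),(523,303),(406,187)]),.013); print("disc",(e[0]+e[1])/2,np.hypot(*(e[0]-e[1])), e)
m=((p[0]+p[1])-(p[2]+p[3])); yaw=np.arctan2(m[1],m[0]); print(yaw)
print(go(*p.mean(0),.037,yaw+np.pi/2))
```

```text
bar (array([ 0.42609204, -0.16611755]), 30.687721252441406, 15.75103759765625, np.float64(1.2143697654591605)) [ 0.42638345 -0.16621799]
disc [ 0.42672186 -0.16612804] 0.04932535299670812 [[ 0.40340198 -0.15810114]
 [ 0.45004173 -0.17415494]
 [ 0.43476609 -0.14276619]]
1.1940406220937003
[[-0.02, 0.26, 14.23], 'rz', np.float64(0.044), 'j6 end', np.float64(0.01)]
```

Request:
send_rows(
  motion=[
    [0, 0.2, 8, 0, 0, 0.035, 9],
    [0, 0.2, 12, 0, 0, 0.035, 9],
    [0, 0.2, 14.2, 0, 0, 0.035, 7],
    [0, 0.2, 14.2, 0, 0, 0.035, 5],
    [0, 0.2, 14.2, 0, 0, 0.035, 1],
    [0, 0.2, 14.2, 0, 0, 0.035, 1],
    [0, 0.2, 14.2, 0, 0, 0.035, 1],
    [0, 0.2, 14.2, 0, 0, 0.035, 1],
    [0, 0.2, 14.2, 0, 0, 0.035, 1],
    [0, 0.2, 14.2, 0, 0, 0.035, 1],
  ],
  squeeze=30,
)

```text
clock: 9.62
eef_pos: [0.4266, -0.1657, 0.0372]
tool_rot: [3.088, -0.576, -0.0]
wrist_force: [-0.3, 0.0, 2.0]
width: 0.016
```

Request:
send_rows(
  motion=[
    [0, 0, -5, 0, 0, 0, 1],
    [0, 0, -10, 0, 0, 0, 1],
    [0, 0, -14, 0, 0, 0, 1],
    [0, 0, -14, 0, 0, 0, 1],
    [0, 0, -14, 0, 0, 0, 1],
  ],
)

```text
clock: 10.25
eef_pos: [0.426, -0.1653, 0.1762]
tool_rot: [-3.088, 0.576, 0.002]
wrist_force: [0.1, -0.2, -1.7]
width: 0.0157
```

Run:
```python
from h import *
print(env.observe()['width'],env.observe()['eef_pos'])
# look at housing in tray from beside: standoff so camera sees it clear of the gripper
print(go(.582,-.218,.19,-.58+np.pi/2))
c=vision.calibration("top"); im=vision.snapshot("top"); cv2.imwrite("pics/t4.png",im)
```

```text
0.015654377184943596 [ 0.42602241 -0.1652995   0.17622138]
[[16.45, -0.71, -1.4], 'rz', np.float64(-1.36), 'j6 end', np.float64(-1.35)]
```

Request:
send_rows(
  motion=[
    [3, 0, -1.4, 0, 0, -0.18, 1],
    [7, 0, -1.4, 0, 0, -0.36, 1],
    [11, -0.5, -1.4, 0, 0, -0.54, 1],
    [14, -0.7, -1.4, 0, 0, -0.72, 1],
    [16.6, -0.7, -1.4, 0, 0, -0.9, 1],
    [16.6, -0.7, -1.4, 0, 0, -1.08, 1],
    [16.6, -0.7, -1.4, 0, 0, -1.26, 1],
    [16.6, -0.7, -1.4, 0, 0, -1.36, 1],
    [16.6, -0.7, -1.4, 0, 0, -1.36, 1],
    [16.6, -0.7, -1.4, 0, 0, -1.36, 1],
  ],
)

```text
clock: 11.55
eef_pos: [0.5837, -0.2189, 0.19]
tool_rot: [-2.764, -1.49, 0.002]
wrist_force: [0.3, 0.4, -1.5]
width: 0.0159
```

Run:
```python
from h import *
print(env.observe()['eef_pos'],go(.5834,-.2182,.19,-.58+np.pi/2))
c=vision.calibration("wrist"); im=vision.snapshot("wrist"); np.save("c5.npy",c); cv2.imwrite("pics/w5.png",im)
cv2.imwrite("pics/w5c.png",cv2.resize(im[120:360,190:450],(780,720))[:600])
```

```text
[ 0.5836752  -0.21886759  0.1899607 ] [[0.04, -0.06, -0.0], 'rz', np.float64(-0.002), 'j6 end', np.float64(-1.35)]
```

View pics/w5c.png

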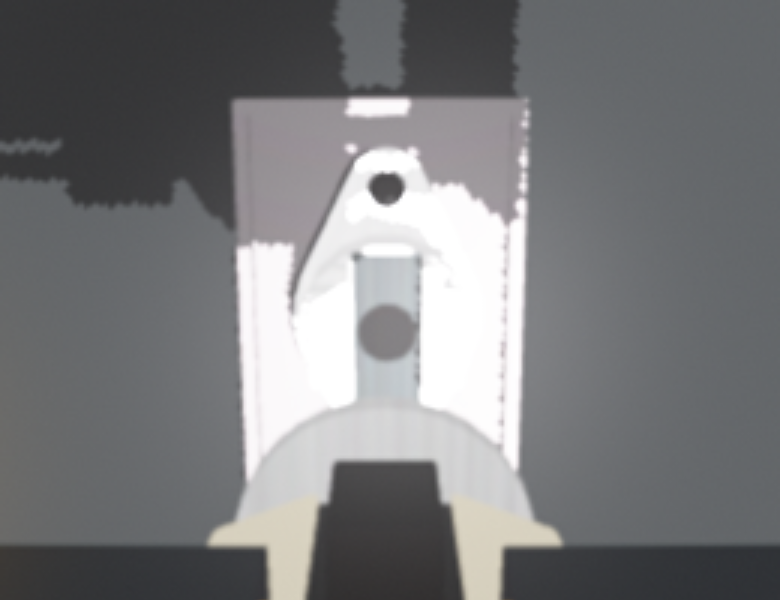

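The slot runs straight down the picture at crop x≈387 (edges at 356 and 419). The bore in its floor is at (387,332), and the held cap's disc is centred at x≈385. I'll compute the offset.

Run:
```python
from h import *
c=np.load("c5.npy",allow_pickle=True).item(); s=env.observe(); T=R.from_rotvec(s["tool_rot"])
tl=lambda P,z:(T.inv().apply(np.c_[cast(c,np.array(P)/3+[190,120],z),[z]*len(P)]-s["eef_pos"])*100).round(2)
print("bore",tl([(387,332)],.033)); print("slot edges floor",tl([(355,256),(420,256),(357,400),(418,400)],.033)); print("hole",tl([(387,188)],.013))
print("tray corners near",tl([(232,98),(526,98)],.01))
print("held disc edges",tl([(238,518),(532,518)],s["eef_pos"][2]-.024))
```

```text
bore [[ 0.03 -0.06 15.73]]
slot edges floor [[-0.82 -2.15 15.73]
 [ 0.91 -2.15 15.73]
 [-0.8   1.89 15.73]
 [ 0.9   1.89 15.73]]
hole [[ 0.04 -3.71 17.73]]
tray corners near [[-4.27 -6.17 18.04]
 [ 3.89 -6.17 18.04]]
held disc edges [[-2.34 -0.54  2.4 ]
 [ 2.27 -0.54  2.4 ]]
```

Request:
send_rows(
  motion=[
    [0.05, -0.05, 5, 0, 0, 0, 1],
    [0.05, -0.05, 8.5, 0, 0, 0, 1],
    [0.05, -0.05, 10, 0, 0, 0, 1],
    [0.05, -0.05, 10.7, 0, 0, 0, 1],
    [0.05, -0.05, 11, 0, 0, 0, 1],
    [0.05, -0.05, 11.3, 0, 0, 0, 1],
    [0.05, -0.05, 11.3, 0, 0, 0, 1],
  ],
)

```text
clock: 12.48
eef_pos: [0.5841, -0.2184, 0.0787]
tool_rot: [2.763, 1.493, 0.001]
wrist_force: [-0.8, -0.5, -1.1]
width: 0.0161
```

Request:
send_rows(
  motion=[
    [0, 0, 0.2, 0, 0, 0, 1],
    [0, 0, 0.4, 0, 0, 0, 1],
    [0, 0, 0.5, 0, 0, 0, 1],
    [0, 0, 0.5, 0, 0, 0, 1],
  ],
)

```text
clock: 12.98
eef_pos: [0.5838, -0.2183, 0.073]
tool_rot: [-2.764, -1.494, 0.0]
wrist_force: [0.2, -0.1, -1.3]
width: 0.0157
```

The lug has gone into the slot with no force. I'll take it down the last bit and release.

Request:
send_rows(
  motion=[
    [0, 0, 0.1, 0, 0, 0, 1],
    [0, 0, 0.2, 0, 0, 0, 1],
    [0, 0, 0.2, 0, 0, 0, 1],
  ],
)

```text
clock: 13.35
eef_pos: [0.5839, -0.2184, 0.0712]
tool_rot: [2.764, 1.494, -0.0]
wrist_force: [-0.4, 0.4, -0.2]
width: 0.0159
```

Request:
send_rows(
  motion=[
    [0, 0, 0, 0, 0, 0, 4],
    [0, 0, 0, 0, 0, 0, 4],
    [0, 0, 0, 0, 0, 0, 5],
    [0, 0, -2, 0, 0, 0, 5],
    [0, 0, -6, 0, 0, 0, 9],
    [0, 0, -10, 0, 0, 0, 9],
    [0, 0, -13, 0, 0, 0, 9],
    [0, 0, -13, 0, 0, 0, 9],
  ],
)

```text
clock: 14.35
eef_pos: [0.585, -0.2189, 0.2039]
tool_rot: [2.76, 1.492, 0.005]
wrist_force: [-1.3, 0.3, -0.3]
width: 0.0854
```

Run:
```python
from h import *
s=env.observe();print(s['eef_pos'])
im=vision.snapshot("wrist"); cv2.imwrite("pics/w6.png",im); cv2.imwrite("pics/w6c.png",cv2.resize(im[120:320,190:450],(780,600)))
# medium: yaw .112, jaw across -> compute; grasp hover 0.15
print("MH",go(.4205,.1678,.17,.112+np.pi/2), "tray jaw j6", go(.622,.017,.17,.505+np.pi/2))
```

```text
[ 0.58499091 -0.21886592  0.20394904]
MH [[23.35, -34.86, 3.12], 'rz', np.float64(-0.692), 'j6 end', np.float64(-1.3)] tray jaw j6 [[21.77, -9.74, 3.17], 'rz', np.float64(2.057), 'j6 end', np.float64(1.09)]
```

View pics/w6c.png

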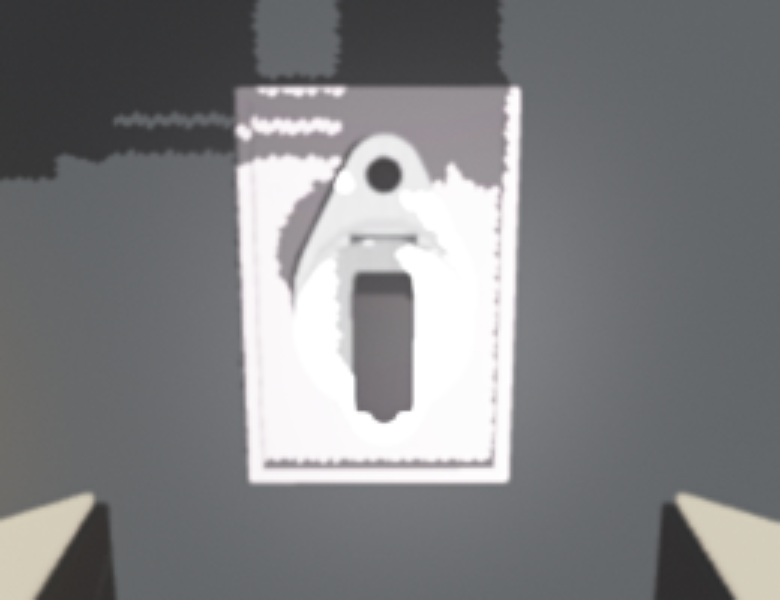

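The cap sits in the large housing, with the disc over the hub and the bar along the slot at (384,345). Next is the medium housing.

```bash
python3 -c "
from h import *
print(go(.4205,.1678,.18,.6))"
```

```text
[[23.35, -34.85, 2.12], 'rz', np.float64(0.391), 'j6 end', np.float64(-0.22)]
```

Request:
send_rows(
  motion=[
    [3, -4.5, 1, 0, 0, 0.05, 9],
    [23.3, -34.8, 2, 0, 0, 0.391, 9],
    [23.3, -34.8, 2, 0, 0, 0.391, 9],
    [23.3, -34.8, 2, 0, 0, 0.391, 9],
    [23.3, -34.8, 2, 0, 0, 0.391, 9],
    [23.3, -34.8, 2, 0, 0, 0.391, 9],
    [23.3, -34.8, 2, 0, 0, 0.391, 9],
    [23.3, -34.8, 2, 0, 0, 0.391, 9],
    [23.3, -34.8, 2, 0, 0, 0.391, 9],
    [23.3, -34.8, 2, 0, 0, 0.391, 9],
  ],
)

```text
clock: 15.65
eef_pos: [0.4208, 0.1661, 0.1807]
tool_rot: [3.002, 0.926, -0.001]
wrist_force: [0.9, -0.4, 0.1]
width: 0.0906
```

Run:
```python
from h import *
print(env.observe()['eef_pos'])
c=vision.calibration("wrist"); im=vision.snapshot("wrist"); np.save("c7.npy",c); cv2.imwrite("pics/w7.png",im)
u,v=proj(c,[.4205,.1678,.02])[0].astype(int); cv2.imwrite("pics/w7c.png",cv2.resize(im[v-75:v+75,u-100:u+100],None,fx=4,fy=4)); print(u,v)
```

```text
[0.42081817 0.16611029 0.18066457]
319 227
```

View pics/w7c.png

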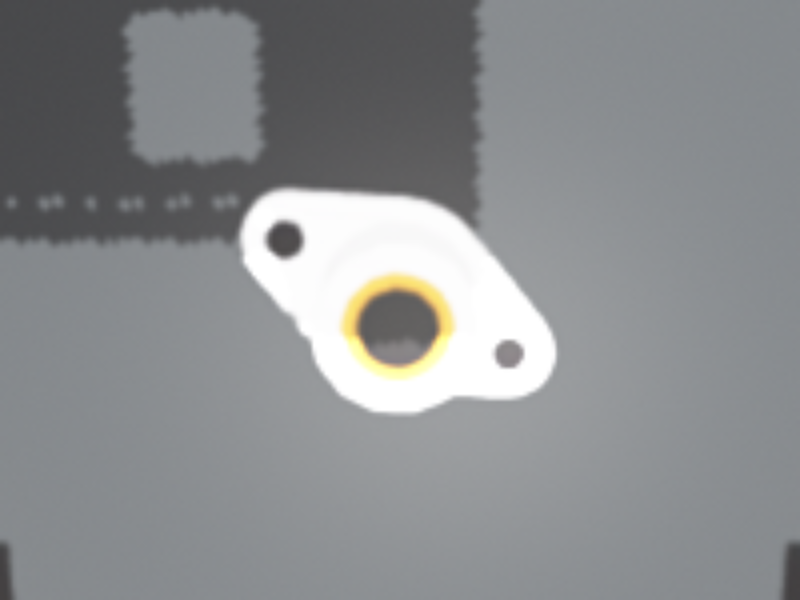

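The medium housing's brass ring is at crop (398,327), with ear holes at (285,239) and (509,353).

Run:
```python
from h import *
c=np.load("c7.npy",allow_pickle=True).item(); q=lambda P:np.array(P)/4+[219,152]
p=cast(c,q([(285,239),(509,353)]),.008); d=p[1]-p[0]; print(p.mean(0),np.hypot(*d),np.arctan2(d[1],d[0])%np.pi); m=cast(c,q([(398,327)]),.034)[0]; print(m)
print(go(*((m+p.mean(0))/2),.034))
```

```text
[0.42091044 0.16620752] 0.05423852167663333 0.11634835464102976
[0.42067538 0.16643391]
[[0.02, -0.02, 14.68]]
```

Request:
send_rows(
  motion=[
    [0, 0, 8, 0, 0, 0, 9],
    [0, 0, 12, 0, 0, 0, 8],
    [0, 0, 14.7, 0, 0, 0, 6.5],
    [0, 0, 14.7, 0, 0, 0, 6],
    [0, 0, 14.7, 0, 0, 0, 2.5],
    [0, 0, 14.7, 0, 0, 0, 2.5],
    [0, 0, 14.7, 0, 0, 0, 2.5],
    [0, 0, 14.7, 0, 0, 0, 2.5],
    [0, 0, 14.7, 0, 0, 0, 2.5],
  ],
  squeeze=30,
)

```text
clock: 16.82
eef_pos: [0.421, 0.1673, 0.0351]
tool_rot: [3.001, 0.929, 0.003]
wrist_force: [-1.7, -1.1, 6.8]
width: 0.0329
```

Request:
send_rows(
  motion=[
    [0, 0, -5, 0, 0, 0, 2.5],
    [0, 0, -10, 0, 0, 0, 2.5],
    [0, 0, -10, 0, 0, 0, 2.5],
    [0, 0, -10, 0, 0, 0, 2.5],
  ],
)

```text
clock: 17.32
eef_pos: [0.4198, 0.1672, 0.1336]
tool_rot: [3.001, 0.929, -0.001]
wrist_force: [-0.2, -0.3, -1.1]
width: 0.0333
```

```bash
python3 -c "
from h import *
s=env.observe();print(s['eef_pos'],s['width'],go(.622,.017,.13,.6+.389))"
```

```text
[0.41977548 0.16715514 0.13363781] 0.03329117245145821 [[8.21, 23.81, 0.35], 'rz', np.float64(-0.389), 'j6 end', np.float64(-0.96)]
```

Request:
send_rows(
  motion=[
    [1.2, 3.5, 0, 0, 0, -0.08, 2.5],
    [3, 8.7, 0, 0, 0, -0.2, 2.5],
    [5, 14.5, 0, 0, 0, -0.3, 2.5],
    [6.8, 19.7, 0, 0, 0, -0.389, 2.5],
    [7.8, 22.6, 0, 0, 0, -0.389, 2.5],
    [8.2, 23.8, 0, 0, 0, -0.389, 2.5],
    [8.2, 23.8, 0, 0, 0, -0.389, 2.5],
    [8.2, 23.8, 4, 0, 0, -0.389, 2.5],
    [8.2, 23.8, 6, 0, 0, -0.389, 2.5],
    [8.2, 23.8, 6, 0, 0, -0.389, 2.5],
  ],
)

```text
clock: 18.58
eef_pos: [0.6201, 0.0185, 0.0724]
tool_rot: [-2.762, -1.491, 0.007]
wrist_force: [0.5, -0.5, -0.8]
width: 0.0333
```

Run:
```python
from h import *
s=env.observe();print(s['eef_pos'],s['width'],go(.622,.017,.0395,.989))
im=vision.snapshot("wrist"); cv2.imwrite("pics/w8.png",im)
```

```text
[0.62012129 0.01851127 0.07238673] 0.033294214784143135 [[-0.02, 0.25, 3.29], 'rz', np.float64(0.001), 'j6 end', np.float64(-0.96)]
```

View pics/w8.png

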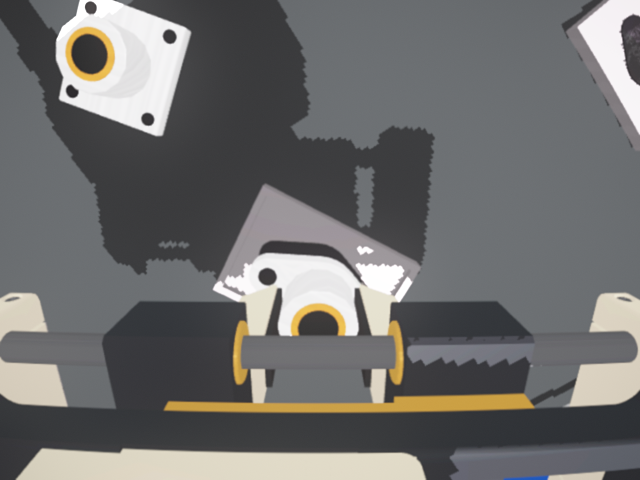

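The medium housing is held at (318,310) over its tray, whose near edge runs from (263,185) to (418,265). The ear hole at (268,277) lies along the tray axis, so I'll lower and release.

Request:
send_rows(
  motion=[
    [0, 0.2, 1.5, 0, 0, 0, 2.5],
    [0, 0.2, 2.6, 0, 0, 0, 2.5],
    [0, 0.2, 3.2, 0, 0, 0, 2.5],
    [0, 0.2, 3.2, 0, 0, 0, 2.5],
    [0, 0.2, 3.2, 0, 0, 0, 2.5],
    [0, 0.2, 3.2, 0, 0, 0, 6],
    [0, 0.2, 3.2, 0, 0, 0, 6],
    [0, 0.2, 3.2, 0, 0, 0, 6.5],
    [0, 0.2, 0, 0, 0, 0, 7],
    [0, 0.2, -6, 0, 0, 0, 9],
    [0, 0.2, -12, 0, 0, 0, 9],
    [0, 0.2, -12, 0, 0, 0, 9],
  ],
)

```text
clock: 20.12
eef_pos: [0.6268, 0.0158, 0.2003]
tool_rot: [2.759, 1.488, 0.015]
wrist_force: [0.0, -0.8, -0.4]
width: 0.0893
```

```bash
python3 -c "
from h import *
s=env.observe();print(s['eef_pos'],s['width'],go(.3627,.2805,.17,1.0))
print(go(.617,.234,.17,1.0+.135-1.09))"
```

```text
[0.6267598  0.01583923 0.20026622] 0.0893487437561686 [[7.59, -36.63, 2.69], 'rz', np.float64(-0.011), 'j6 end', np.float64(-0.34)]
[[17.68, -12.83, 2.99], 'rz', np.float64(0.944), 'j6 end', np.float64(0.32)]
```

Request:
send_rows(
  motion=[
    [1, -5, 1, 0, 0, 0, 9],
    [7.6, -36.6, 2.5, 0, 0, 0, 9],
    [7.6, -36.6, 2.5, 0, 0, 0, 9],
    [7.6, -36.6, 2.5, 0, 0, 0, 9],
    [7.6, -36.6, 2.5, 0, 0, 0, 9],
    [7.6, -36.6, 2.5, 0, 0, 0, 9],
    [7.6, -36.6, 2.5, 0, 0, 0, 9],
    [7.6, -36.6, 2.5, 0, 0, 0, 9],
    [7.6, -36.6, 2.5, 0, 0, 0, 9],
    [7.6, -36.6, 2.5, 0, 0, 0, 9],
  ],
)

```text
clock: 21.38
eef_pos: [0.3612, 0.2798, 0.169]
tool_rot: [2.767, 1.488, 0.0]
wrist_force: [-0.0, -0.5, -0.1]
width: 0.0901
```

Run:
```python
from h import *
print(env.observe()['eef_pos'],go(.3627,.2805,.17,1.0))
c=vision.calibration("wrist"); im=vision.snapshot("wrist"); np.save("c9.npy",c); cv2.imwrite("pics/w9.png",im)
u,v=proj(c,[.3627,.2805,.02])[0].astype(int); cv2.imwrite("pics/w9c.png",cv2.resize(im[v-75:v+75,u-100:u+100],None,fx=4,fy=4)); print(u,v)
```

```text
[0.36118289 0.27978341 0.16900179] [[0.14, 0.09, -0.1], 'rz', np.float64(-0.013), 'j6 end', np.float64(-0.34)]
320 234
```

View pics/w9c.png

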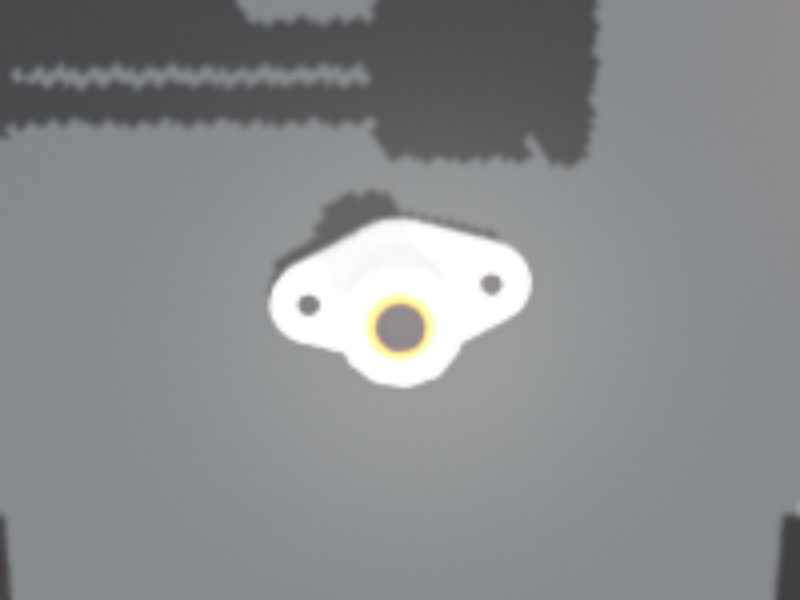

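The small housing's ring is at crop (401,327), with holes at (309,305) and (491,284).

Run:
```python
from h import *
c=np.load("c9.npy",allow_pickle=True).item(); q=lambda P:np.array(P)/4+[220,159]
p=cast(c,q([(309,305),(491,284)]),.008); d=p[1]-p[0]; print(p.mean(0),np.hypot(*d),np.arctan2(d[1],d[0])%np.pi); m=cast(c,q([(401,327)]),.032)[0]; print(m)
print(go(*((m+p.mean(0))/2),.033))
```

```text
[0.36378968 0.27938728] 0.03800332873451787 1.1065663710757208
[0.36385125 0.27947978]
[[0.12, 0.25, 13.6]]
```

Request:
send_rows(
  motion=[
    [0.1, 0.25, 7, 0, 0, 0, 9],
    [0.1, 0.25, 11, 0, 0, 0, 7],
    [0.1, 0.25, 13.6, 0, 0, 0, 5],
    [0.1, 0.25, 13.6, 0, 0, 0, 5],
    [0.1, 0.25, 13.6, 0, 0, 0, 1.5],
    [0.1, 0.25, 13.6, 0, 0, 0, 1.5],
    [0.1, 0.25, 13.6, 0, 0, 0, 1.5],
    [0.1, 0.25, 13.6, 0, 0, 0, 1.5],
    [0.1, 0.25, 13.6, 0, 0, 0, 1.5],
  ],
  squeeze=30,
)

```text
clock: 22.55
eef_pos: [0.3629, 0.2802, 0.0335]
tool_rot: [2.765, 1.491, 0.001]
wrist_force: [0.2, -0.8, 5.2]
width: 0.0219
```

Request:
send_rows(
  motion=[
    [0, 0, -5, 0, 0, 0, 1.5],
    [0, 0, -10, 0, 0, 0, 1.5],
    [0, 0, -10, 0, 0, 0, 1.5],
    [0, 0, -10, 0, 0, 0, 1.5],
  ],
)

```text
clock: 23.05
eef_pos: [0.3622, 0.2798, 0.1324]
tool_rot: [2.765, 1.491, -0.002]
wrist_force: [-0.1, 0.2, -1.7]
width: 0.0222
```

```bash
python3 -c "
from h import *
s=env.observe();j=R.from_rotvec(s['tool_rot']).as_matrix()[:,0];cur=np.arctan2(j[1],j[0]);print(cur)
print(s['eef_pos'],s['width'],go(.617,.234,.13,cur+.135-1.107))"
```

```text
0.9890407752826387
[0.36218703 0.27983818 0.13244114] 0.02216543053086275 [[10.17, 23.81, 0.22], 'rz', np.float64(0.972), 'j6 end', np.float64(0.35)]
```

Request:
send_rows(
  motion=[
    [1.3, 3, 0, 0, 0, 0.15, 1.5],
    [3, 7, 0, 0, 0, 0.32, 1.5],
    [5, 11.7, 0, 0, 0, 0.5, 1.5],
    [7, 16.4, 0, 0, 0, 0.67, 1.5],
    [9, 21, 0, 0, 0, 0.84, 1.5],
    [10.2, 23.8, 0, 0, 0, 0.972, 1.5],
    [10.2, 23.8, 0, 0, 0, 0.972, 1.5],
    [10.2, 23.8, 4, 0, 0, 0.972, 1.5],
    [10.2, 23.8, 6, 0, 0, 0.972, 1.5],
    [10.2, 23.8, 6, 0, 0, 0.972, 1.5],
    [10.2, 23.8, 6, 0, 0, 0.972, 1.5],
  ],
)

```text
clock: 24.42
eef_pos: [0.6174, 0.2349, 0.0735]
tool_rot: [-3.141, -0.028, -0.0]
wrist_force: [-0.4, 0.3, -0.6]
width: 0.0221
```

Run:
```python
from h import *
s=env.observe();print(s['eef_pos'],s['width'],go(.617,.234,.0385,.989+.135-1.107))
im=vision.snapshot("wrist"); cv2.imwrite("pics/w10.png",im)
```

```text
[0.61735229 0.23490096 0.07347314] 0.02211446788745656 [[-0.04, 0.09, 3.5], 'rz', np.float64(0.001), 'j6 end', np.float64(0.35)]
```

View pics/w10.png

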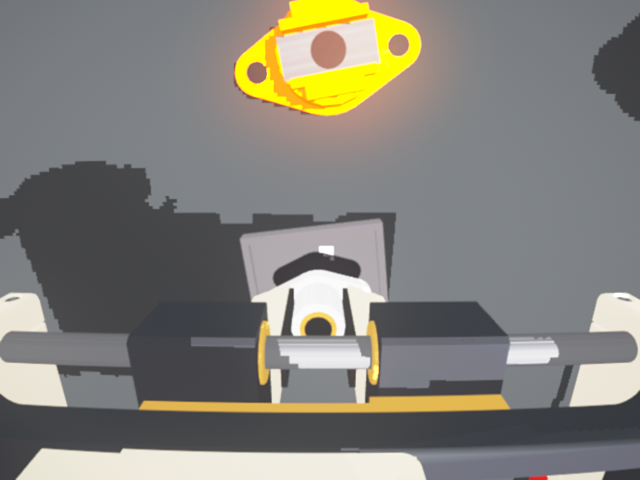

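The small housing is held at (318,300) over its tray, which spans x 243–387, and the ears run along the tray. I'll lower, release and retreat, then check.

Request:
send_rows(
  motion=[
    [0, 0.1, 1.5, 0, 0, 0, 1.5],
    [0, 0.1, 2.8, 0, 0, 0, 1.5],
    [0, 0.1, 3.4, 0, 0, 0, 1.5],
    [0, 0.1, 3.4, 0, 0, 0, 1.5],
    [0, 0.1, 3.4, 0, 0, 0, 1.5],
    [0, 0.1, 3.4, 0, 0, 0, 5],
    [0, 0.1, 3.4, 0, 0, 0, 5],
    [0, 0.1, 3.4, 0, 0, 0, 5],
    [0, 0.1, 0, 0, 0, 0, 6],
    [0, 0.1, -6, 0, 0, 0, 9],
    [0, -10, -14, 0, 0, 0, 9],
    [0, -10, -14, 0, 0, 0, 9],
  ],
)

```text
clock: 25.98
eef_pos: [0.6162, 0.3321, 0.2128]
tool_rot: [-3.141, -0.024, -0.002]
wrist_force: [0.7, -0.8, -0.7]
width: 0.0853
```

Run:
```python
from h import *
s=env.observe();print(s['eef_pos'],s['wrist_force']); T=R.from_rotvec(s["tool_rot"])
print("back-off to low x:",(T.inv().apply(np.array([.42,.1,.3])-s['eef_pos'])*100).round(1))
```

```text
[0.61619435 0.33206714 0.21284086] [ 0.6950972  -0.78953803 -0.73151028]
back-off to low x: [-20.   22.9  -8.7]
```

Request:
send_rows(
  motion=[
    [-5, 0, -4, 0, 0, 0, 9],
    [-30, -6, -5, 0, 0, 0, 9],
    [-30, -6, -5, 0, 0, 0, 9],
    [-30, -6, -5, 0, 0, 0, 9],
    [-30, -6, -5, 0, 0, 0, 9],
    [-30, -6, -5, 0, 0, 0, 9],
    [-30, -6, -5, 0, 0, 0, 9],
    [-30, -6, -5, 0, 0, 0, 9],
  ],
)

```text
clock: 26.98
eef_pos: [0.3163, 0.3862, 0.2606]
tool_rot: [3.141, 0.025, 0.001]
wrist_force: [0.8, 0.5, -0.5]
width: 0.0899
```

Run:
```python
from h import *
im=vision.snapshot("top"); c=vision.calibration("top"); cv2.imwrite("pics/t11.png",im); s=env.observe(); print(s["eef_pos"],s["clock"])
for n,p in [("LT",(.5822,-.2179)),("MT",(.6221,.0171)),("ST",(.617,.2342))]: print(n,proj(c,[*p,.01]))
sc=vision.snapshot("scene"); cs=vision.calibration("scene")
C=[]
for n,p in [("LT",(.5822,-.2179)),("MT",(.6221,.0171)),("ST",(.617,.2342))]:
    u,v=proj(c,[*p,.02])[0].astype(int); a=cv2.resize(im[v-35:v+35,u-35:u+35],(264,264),interpolation=2)
    U,V=proj(cs,[*p,.02])[0].astype(int); C.append(np.vstack([a,cv2.resize(sc[V-35:V+35,U-35:U+35],(264,264),interpolation=2)])); print(u,v)
cv2.imwrite("pics/c11.png",np.hstack(C))
```

```text
[0.31639187 0.38611092 0.26042938] 27.025
LT [[457.07075246 200.35587339]]
MT [[352.51160917 180.93466082]]
ST [[255.88952027 181.13051435]]
458 199
352 179
255 180
```

View pics/c11.png

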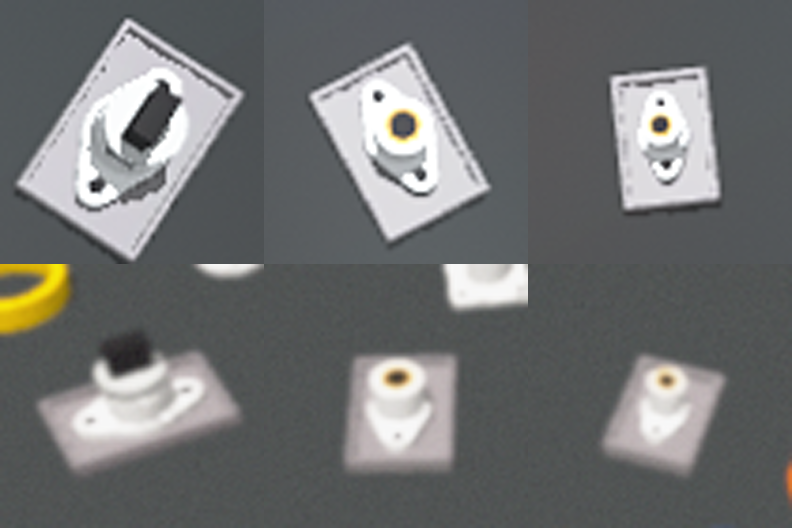

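View pics/t11.png

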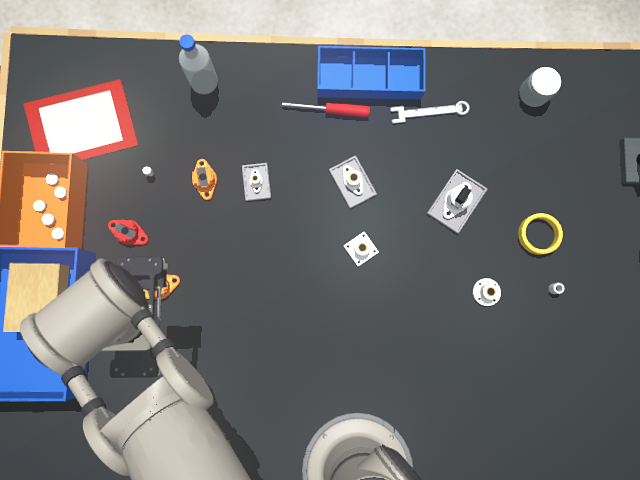

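The pictures show all three housings in their own trays along the axes, the cap on the large one, and both flanges unmoved (square at (361,249), round at (487,292)). I'll do a last numeric check.

Run:
```python
from h import *
c=vision.calibration("top"); cs=vision.calibration("scene"); k=264/70
for n,o,a,b,t,ty in [("M",(317,144),(113,97),(157,174),(.6221,.0171),.505),("S",(220,145),(132,102),(139,165),(.617,.2342),.135)]:
    p=cast(c,np.array([a,b])/k+o,.013); d=p[0]-p[1]; print(n,"offset mm",((p.mean(0)-t)*1000).round(1),"span",np.hypot(*d).round(4),"dyaw",round((np.arctan2(d[1],d[0])-ty+1.57)%np.pi-1.57,3))
U,V=proj(cs,[.5822,-.2179,.02])[0].astype(int)
# cap bar top centre seen in both views: height where the rays agree
a=np.array([(157,107)])/k+[423,164]; b=np.array([(129,346-264)])/k+[U-35,V-35]
for z in (.06,.066,.073,.08,.086): print(z,((cast(c,a,z)-cast(cs,b,z))*1000).round(1),cast(c,a,z).round(4))
im=cv2.imread("pics/t11.png"); m=cv2.inRange(im,(95,)*3,(255,)*3)
for n,uv in [("RF",(487,292)),("SF",(361,249))]: print(n,rect(cast(c,near(m,uv),.008))[0].round(4))
```

```text
M offset mm [ 1.7 -0.3] span 0.0534 dyaw 0.017
S offset mm [ 1.  -0.3] span 0.0384 dyaw 0.002
0.06 [[15.6 -1.4]] [[ 0.59   -0.2214]]
0.066 [[ 8.5 -5.3]] [[ 0.5887 -0.2197]]
0.073 [[  0.2 -10. ]] [[ 0.5872 -0.2178]]
0.08 [[ -8.1 -14.7]] [[ 0.5857 -0.2159]]
0.086 [[-15.2 -18.6]] [[ 0.5844 -0.2142]]
RF [ 0.38   -0.2785]
SF [ 0.4699 -0.0026]
```

Run:
```python
from h import *
c=np.load("c5.npy",allow_pickle=True).item(); M=cv2.Rodrigues(np.array(c["rvec"]))[0]
c["tvec"]=np.ravel(c["tvec"])-M@(np.array([.58499,-.21887,.20395])-[.58368,-.21887,.18996])
g=cv2.imread("pics/w6.png",0)[120:320,190:450]; m=cv2.inRange(g,0,110)[:, :]; 
k=near(m,(128,115)); (x,y,w,h)=cv2.boundingRect(k); print(x,y,w,h)
for t in (-1,1):
  for z in (.047,.073,.081):
    P=np.array([.5839,-.2184])+[[a*np.cos(-.58)-b*np.sin(-.58),a*np.sin(-.58)+b*np.cos(-.58)] for a,b in [(t*.016,-.008),(t*.016,.008)]]
    print(t,z,((proj(c,np.c_[P,[z]*2])-[190,120])*3).round(0).tolist())
```

```text
0 0 260 200
-1 0.047 [[355.0, 273.0], [415.0, 273.0]]
-1 0.073 [[353.0, 294.0], [418.0, 294.0]]
-1 0.081 [[352.0, 301.0], [419.0, 301.0]]
1 0.047 [[356.0, 386.0], [414.0, 386.0]]
1 0.073 [[354.0, 417.0], [417.0, 417.0]]
1 0.081 [[353.0, 428.0], [418.0, 428.0]]
```

The bar edges in the wrist view (far base at y≈272, near top edge at ≈412) match the seated prediction (273 and 417). A raised cap would put the near top edge at about 428. Signing off.

```bash
python3 -c "
from workcell import workorder, env
print(env.observe()['wrist_force']); print(workorder.sign_off())"
```

```text
[ 0.5414951   0.27498672 -0.67431449]
the job is handed in; nothing more can be done
None
```

The three housings are in their own trays and the keyed cap is on the large one with its lug down in the slot. I handed the job in at about 27 s on the robot's clock. Sign-off reports no verdict.

**Last checks:**

| Part | Offset from tray centre | Angle to tray axis |
|---|---|---|
| Medium housing | about 1.7 mm | 0.02 rad |
| Small housing | about 1 mm | under 0.01 rad |
| Large housing | about 2 mm | close to 0, wrist view only, before the cap went on |

- **Cap:** it went in almost without resistance, to the height for a fully seated lug. The wrist view agrees: the bar's edges are within about 5 enlarged-picture pixels of the seated prediction, where a raised cap would be about 16 off.
- **Flanges:** the round and square flanges measure within 0.1 mm of where they started.

**Check that disagreed:** finding the cap's height from the top and scene cameras together left about 10 mm between the two rays. I put this down to coarse hand-picked pixels and relied on the wrist view and the insertion height instead.

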